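Draw a copper link out of the battery pen

TASK

A flat copper link has slid to the back of the narrow bay of the battery pen, too deep for your hand. Take the rubber-footed reach stick from its stand, push the little gate wide open, press the foot on top of the link and draw the link along the floor, out over the sill, until it lies flat on the apron wholly in front of the gate line; then hang the stick back in its stand. Press gently, never harder than 20 N on the link or the pen, touch the link only with the stick, and leave the other things on the bench alone.

Things in the scene. Friction and masses are not known exactly. Their poses are not given: they have to be found in the camera images.
- pen: Fixed steel pen. Origin on the bench under the middle of the gate line; x points into the narrow bay, z up. Base plate 4 mm thick. Bay: x 0 to 141 mm, y -20 to 20 mm here, open top, 3 mm walls with tops at z 96 mm. A spent battery (top at 91 mm, posts to 96 mm) fills the next bay, y -23 to -98 mm. All of it stays below z 96 mm.
- pen_mouth (a point): Middle of the gate line on the base plate's upper face, axes as the pen's. Here a sill, a low ridge along y, rises in flat ramps from x 20 mm and x -20 mm to a crest 2 mm above the plate at x 0. In front is the apron: the same plate, 50 mm wide (y), to x -130 mm, with a lip 4 mm high and 4 mm thick along its front end.
- gate (a joint): Gate across the bay's mouth: steel sheet 42 mm wide, 3 mm thick, z 14 to 84 mm in the pen's frame, no latch. Upright hinge at x -2, y 23 mm there. Radians: 0 shut (sheet at x -2 to -5 mm), growing to 1.9 as the free edge swings out to -x, then to +y. About 1 to 2 N at its free edge moves it; it stays where left. It can be pushed from inside with the stick.
- link_center (a point): Centre of the loose copper link, a flat bar 60 x 30 x 6 mm, about 95 g, length along its own x, lying flat on the bay floor (3 mm below this point). Its far end starts within 8 mm of the bay's back wall; the foot fits neither behind nor beside it. Touch down slowly, about 1 cm/s or less: a knock soon passes 20 N. Friction: copper on steel about 0.6, rubber foot on copper about 1.3.
- stick_grip (a point): Middle of the stick's wooden handle: 24 x 24 mm square (sides along its own x, y), reaching 34 mm below and 30 mm above. Axis z, upright. Below: a 50 x 50 x 6 mm collar (34 to 40 mm under this point), a 13 mm tube and a stiff telescopic rod with a 20 mm rubber ball foot. Its lowest point is 134 to 148 mm under this point, different each time and not measured: feel for it. 0.18 kg.
- stand_hole (a point): Centre of the 34 x 34 mm square hole in the top plate (90 x 90 mm) of the fixed steel stand, at the plate's upper face, 123 mm above the bench. x and y along the sides of the hole. The stick hangs through it with its collar on the plate.
There are look-alikes about, which are no part of the job. What is shaped like the part that bears stand_hole but yellow is not meant.

How it is judged:
By the outcome, as a careful person would: the job done as asked, in the order asked, and still so for the second after the job is handed in, with the robot touching nothing.
It also fails if it takes over 72 s, if anything falls off the work surface, if the arm or the gripper's body presses on something with over 40 N, if the wrist force passes 120 N, or if a joint passes its speed limit or range.

ROBOT

A 6-joint arm with a two-finger parallel gripper is mounted at the origin on the work surface. World frame = base frame: x ahead of the robot, y to its left, z up, the work surface at z = 0. Lengths are in m, angles in rad, forces in N, time in s.
With the tool pointing down it reaches from about 0.25 to 0.775 m from the base axis. Payload 4 kg.
Tool frame: the origin (TCP) lies midway between the tips of the shut fingers; the grasp point (between the pads) lies 19 mm behind it; z points along the fingers, y is the line along which they close (so a half turn about z gives the same grasp; the last joint's range is limited). The gripper opens to 94 mm and grips with 3 to 60 N. Pads are 16 mm wide; open, the fingers measure 119 mm over their backs; the gripper's body (75 mm by 177 mm) begins 78 mm behind the grasp point.
Start: joints at [-0.103, 0.087, 1.371, -0, 1.684, -0.103], TCP at [0.55, -0, 0.206] pointing down, gripper open.
Joint ranges: [-3.1, 3.1], [-0.76, 2.03], [0.27, 2.55], [-1.08, 4.22], [0.17, 2.65], [-2.57, 2.57]. Speed limits (rad/s): [2.79, 2.79, 3.14, 3.14, 3.14, 3.14].

INTERFACE

Orientations are given as [roll, pitch, yaw] about the fixed x, y, z axes, in that order (R = Rz(yaw) Ry(pitch) Rx(roll)).
In Python, from bench import get_obs, snapshot, close_job gives the robot as it stands. The module is installed in compiled form; this text tells all that it offers.
- The arm moves only by the tool drive_tool, never from a script. Its argument "commands" is a list of rows, each a list of 6 numbers: the shift along the tool's x, y, z in units of 0.04 m (1.0 is 0.04 m), then the turn, a rotation vector about the tool's x, y, z in units of 0.1 rad (1.0 is 0.1 rad). In form: [[dx, dy, dz, wx, wy, wz], ...]. A call has 1 to 20 rows; each row shifts and turns the commanded pose from where the row before left it, along the tool's axes as they then stand; what a row does not reach is not made up. A row lasts 1/8 s, in which the tool goes at most 62.5 mm and 10.7 degrees, less where a joint would pass 70% of its speed; a pose out of reach is approached as far as the arm can. A call with a number of a shift or a turn outside -1 to 1 is refused whole. A call with a gripper value outside its range is refused whole. "gripper" is the closure, from 0 (fully open) to 1 (shut), set as the call begins (left out, the last holds). The fingers move at their own pace and stop on an object; the grip force is fixed at half the most. Time passes only in rows, so rows that do not move let the fingers close. It gives the time, the measured TCP pose, the force, the opening and the grip force at its end, in the units of the state.
- get_obs(): the state, without advancing time (a new reading comes with each control period).
- snapshot(name): name is "scene" or "side" or "wrist"; returns a dict with "image" (420x560x3 uint8, blue, green, red), "range_z" (420x560 float32, m along the optical axis (not along the pixel's ray), 0 where there is no reading), "fx", "fy", "cx", "cy" (pixels), "rvec" (rotation vector, rad) and "tvec" (3), from world to camera coordinates, as OpenCV has them. Camera axes: x right, y down, z forward; pixel columns grow to the right and rows downward; lengths in m; the calibration is good to about 2 mm. A picture is of the moment at which its call begins.
- close_job(): hands the job in; it is judged then, once.
The state is a dict: "time": time; "joint_positions": joint angles; "qvel": joint speeds; "joint_torque": joint torques, N m; "tool_pos": TCP position; "ee_rot": TCP orientation; "wrist_force": force on the tool from outside, world axes, zero at the start; "wrist_torque": the same for the moment, N m; "width": finger opening in m; "finger_force": force on a finger pad.
Only numpy, scipy, OpenCV 4.12 (cv2) and the standard library are available. Lean on these libraries where they do the work, as an engineer would, in place of code of your own. Each camera call takes 0.05 s, during which the arm holds its last target. There are 200 camera calls.

## Working session

There is one attempt and no reset: what is moved stays moved. The work goes in short steps, Python scripts to look and compute and a tool call to move; the robot and the scene stay as the last step left them, time stands still between calls to the robot, and variables do not carry over. Pictures are saved under pics/ and viewed, at most 10 in all, crops included, and the job is handed in when it is done.

Besides the shell and the picture viewer there is one more tool, called as name(argument=value, ...) on one line, values as JSON. drive_tool: Moves the arm, as the interface text tells. Its arguments: {"type":"object","properties":{"commands":{"type":"array"},"gripper":{"type":"number"}},"required":["commands"]}

```bash
mkdir -p pics
cat > h.py <<'E'
import numpy as np, cv2, pickle
from bench import get_obs, snapshot
def take(n,tag):
    s=snapshot(n); pickle.dump(s,open(f'{tag}.pkl','wb')); cv2.imwrite(f'pics/{tag}.png',s['image']); return s
def load(t): return pickle.load(open(f'{t}.pkl','rb'))
def px2w(s,u,v,z=None):
    R=cv2.Rodrigues(np.array(s['rvec'],float))[0]; t=np.array(s['tvec'],float).ravel()
    d=np.array([(u-s['cx'])/s['fx'],(v-s['cy'])/s['fy'],1.]); c=-R.T@t; dw=R.T@d
    k=(z-c[2])/dw[2] if z is not None else s['range_z'][int(round(v)),int(round(u))]
    return c+dw*k
def w2px(s,P):
    p=cv2.projectPoints(np.array(P,float).reshape(-1,3),np.array(s['rvec'],float),np.array(s['tvec'],float),np.array([[s['fx'],0,s['cx']],[0,s['fy'],s['cy']],[0,0,1.]]),None)[0]
    return p.reshape(-1,2)
E
python3 - <<'E'
from h import *
a=take('scene','sc');b=take('side','sd');take('wrist','wr')
cv2.imwrite('pics/two.png',cv2.resize(np.vstack([a['image'],b['image']]),None,fx=.71,fy=.71))
for s in (a,b): print(s['rvec'],s['tvec'],s['fx'])
print(get_obs())
E
```

```text
[ 1.39850775  2.36606372 -0.72534253] [ 0.36942692 -0.23881726  1.41723709] 437.5026382474934
[ 0.62195778 -2.53809333  1.33003668] [0.36388139 0.31285218 0.57867335] 394.54917688592764
{'time': 0.15, 'joint_positions': array([-1.03098478e-01,  8.78267909e-02,  1.37185210e+00, -1.97493237e-05,
        1.68362505e+00, -1.03102625e-01]), 'qvel': array([-0.00036931, -0.00273813, -0.00315521, -0.00102836, -0.00088835,
        0.00155671]), 'joint_torque': array([ 1.24418581e-03, -3.40636396e+01, -3.02795255e+01,  7.18983379e-02,
        3.04441026e-02, -1.11468453e-04]), 'tool_pos': array([5.49589228e-01, 3.18008293e-05, 2.04578252e-01]), 'ee_rot': array([-3.13988844e+00, -1.56601708e-04,  1.57079813e+00]), 'wrist_force': array([ 0.03702019,  0.77771879, -0.33285327]), 'wrist_torque': array([-0.00880259, -0.07013613,  0.05868345]), 'finger_force': 0.0, 'width': 0.09419812032533718}
```

View pics/sc.png

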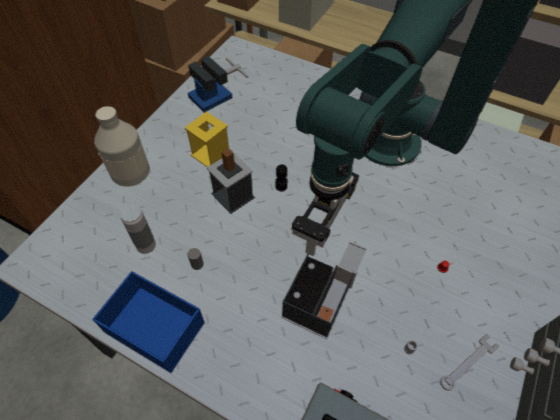

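View pics/sd.png

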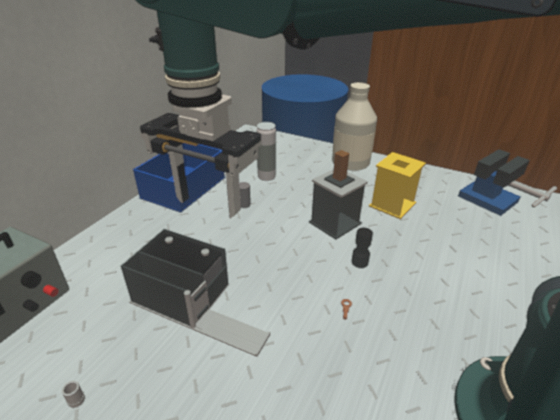

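Scene view: the grey stand is at (231,180) with the brown handle at (229,158). The yellow look-alike is at (207,138). The pen is at (320,290), with copper at (326,313) and the apron towards (352,258). Side view: stand (338,200), handle (342,165), yellow decoy (398,183), pen (175,275), apron (235,330).

Run:
```python
from h import *
a=load('sc');b=load('sd')
def c(s,u,v,w=100,h=75): return cv2.resize(s['image'][v-h//2:v+h//2+1,u-w//2:u+w//2],(400,300),interpolation=cv2.INTER_CUBIC)
cv2.imwrite('pics/crop.png',np.vstack([np.hstack([c(a,230,180),c(a,325,285,140,105)]),np.hstack([c(b,345,195),c(b,195,290,160,120)])]))
```

```text
(no output)
```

View pics/crop.png

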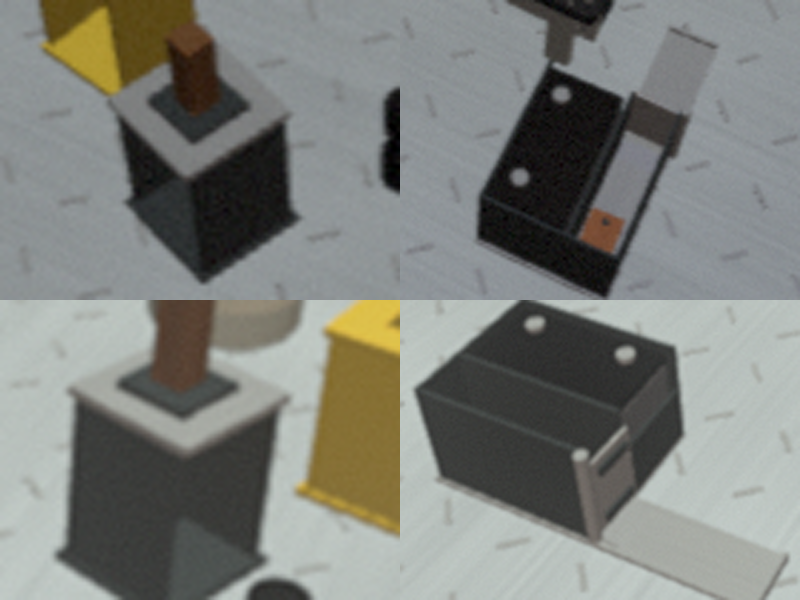

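Crop: the handle stands in the grey stand, with the collar on the plate, so this is the right one and not the yellow one. The gate looks shut. The link is at the back of the bay, around scene (326,313).

```bash
cat >> h.py <<'E'
def tri(a,pa,b,pb):
    A=[];B=[]
    for s,p in ((a,pa),(b,pb)):
        R=cv2.Rodrigues(np.array(s['rvec'],float))[0]; t=np.array(s['tvec'],float).ravel(); c=-R.T@t
        d=px2w(s,*p,z=0)-c; d/=np.linalg.norm(d); M=np.eye(3)-np.outer(d,d); A.append(M);B.append(M@c)
    return np.linalg.solve(sum(A),sum(B))
E
python3 - <<'E'
from h import *
np.set_printoptions(precision=4,suppress=True)
a=load('sc');b=load('sd')
S=lambda x,y:(180+x/4,143+y*76/300); S2=lambda x,y:(255+x/2.857,233+y/2.857)
D=lambda x,y:(295+x/4,158+y*76/300); D2=lambda x,y:(115+x/2.5,230+y*121/300)
print('plate scene(z.123) L,B,R');[print(px2w(a,*S(*p),z=.123)) for p in((110,103),(187,178),(290,115))]
print('plate side');[print(px2w(b,*D(*p),z=.123)) for p in((70,92),(185,152),(290,100))]
print('collar scene');[print(px2w(a,*S(*p),z=.129)) for p in((147,100),(193,140),(250,103))]
print('collar side');[print(px2w(b,*D(*p),z=.129)) for p in((118,83),(182,116),(242,86))]
print('tri plate: near robot corners: scene R = side B?',tri(a,S(290,115),b,D(185,152)),tri(a,S(187,178),b,D(70,92)))
print('scene pen top z.096 : batt back, bay back, batt front, ');[print(px2w(a,*S2(*p),z=.096)) for p in((480,197),(617,258),(550,67))]
print('side pen top: bay back, hinge, batt back, batt front');[print(px2w(b,*D2(*p),z=.096)) for p in((417,88),(580,155),(525,0),(675,48))]
print('apron scene');[print(px2w(a,*S2(*p),z=.008)) for p in((670,30),(717,45))]
print('apron side');[print(px2w(b,*D2(*p),z=.008)) for p in((788,257),(755,300))]
print('tri batt back',tri(a,S2(480,197),b,D2(525,0)),'batt front',tri(a,S2(550,67),b,D2(675,48)))
print('link scene z.01');[print(px2w(a,*S2(*p),z=.01)) for p in((592,208),(625,217),(615,252),(580,240))]
for s,p in((a,S(187,150)),(a,S(193,60)),(a,S2(600,230))):print('rng',px2w(s,*p))
# plane-fit range: plate top points
for n,s in(('sc',a),('sd',b)):
    v,u=np.mgrid[0:420,0:560]; R=cv2.Rodrigues(np.array(s['rvec'],float))[0];t=np.array(s['tvec'],float).ravel()
    k=s['range_z']; P=np.stack([(u-s['cx'])/s['fx']*k,(v-s['cy'])/s['fy']*k,k],-1); W=(P-t)@R
    np.save(n+'W.npy',W)
    q=W[(k>0)&(abs(W[...,0]-.4)<.5)&(abs(W[...,1])<.5)]
    for lo,hi in((.115,.131),(.15,.25)):
        m=(q[:,2]>lo)&(q[:,2]<hi); print(n,lo,m.sum())
E
```

```text
plate scene(z.123) L,B,R
[ 0.4561 -0.375   0.123 ]
[ 0.4861 -0.2941  0.123 ]
[ 0.4062 -0.262   0.123 ]
plate side
[ 0.48   -0.2856  0.123 ]
[ 0.4003 -0.2567  0.123 ]
[ 0.3668 -0.3362  0.123 ]
collar scene
[ 0.4456 -0.351   0.129 ]
[ 0.4604 -0.3049  0.129 ]
[ 0.4142 -0.2884  0.129 ]
collar side
[ 0.4563 -0.2983  0.129 ]
[ 0.4117 -0.2815  0.129 ]
[ 0.3932 -0.3284  0.129 ]
tri plate: near robot corners: scene R = side B? [ 0.4026 -0.2644  0.1179] [ 0.4834 -0.2961  0.1172]
scene pen top z.096 : batt back, bay back, batt front, 
[0.5317 0.2641 0.096 ]
[0.5293 0.3739 0.096 ]
[0.3878 0.2794 0.096 ]
side pen top: bay back, hinge, batt back, batt front
[ 0.4278 -0.0328  0.096 ]
[ 0.3024 -0.0256  0.096 ]
[ 0.3984 -0.1651  0.096 ]
[ 0.2756 -0.1632  0.096 ]
apron scene
[0.2316 0.3799 0.008 ]
[0.2267 0.4229 0.008 ]
apron side
[ 0.1593 -0.0844  0.008 ]
[ 0.1727 -0.0377  0.008 ]
tri batt back [0.4449 0.1635 0.23  ] batt front [0.3466 0.1954 0.2635]
link scene z.01
[0.4475 0.3629 0.01  ]
[0.4419 0.3903 0.01  ]
[0.4776 0.3909 0.01  ]
[0.4815 0.3618 0.01  ]
rng [ 0.4686 -0.3047  0.1273]
rng [ 0.4404 -0.3117  0.1863]
rng [0.4596 0.3761 0.0019]
sc 0.115 3217
sc 0.15 3274
sd 0.115 2850
sd 0.15 3403
```

Run:
```python
from h import *
np.set_printoptions(precision=4,suppress=True)
a=load('sc');b=load('sd')
S2=lambda x,y:(255+(x-400)/2.857,233+y/2.857)
D2=lambda x,y:(115+(x-400)/2.5,230+y*121/300)
print('scene pen top z.096 : batt back, bay back, batt front, ');[print(px2w(a,*S2(*p),z=.096)) for p in((480,197),(617,258),(550,67))]
print('side pen top: bay back, hinge, batt back, batt front');[print(px2w(b,*D2(*p),z=.096)) for p in((417,88),(580,155),(525,0),(675,48))]
print('apron scene');[print(px2w(a,*S2(*p),z=.008)) for p in((670,30),(717,45))]
print('apron side');[print(px2w(b,*D2(*p),z=.008)) for p in((788,257),(755,300))]
print('tri batt back',tri(a,S2(480,197),b,D2(525,0)),'batt front',tri(a,S2(550,67),b,D2(675,48)))
print('link scene z.01');[print(px2w(a,*S2(*p),z=.01)) for p in((592,208),(625,217),(615,252),(580,240))]
for n in('sc','sd'):
    W=np.load(n+'W.npy'); 
    q=W[(abs(W[...,0]-.43)<.08)&(abs(W[...,1]+.315)<.08)]
    m=q[(q[:,2]>.116)&(q[:,2]<.126)]; print(n,'plate',len(m),np.median(m,0),cv2.minAreaRect(m[:,:2].astype('f4')*1000))
    m=q[(q[:,2]>.19)&(q[:,2]<.25)]; print(n,'handle top',len(m),m.max(0),np.percentile(q[:,2],99.8))
    q=W[(abs(W[...,0]-.52)<.2)&(abs(W[...,1]-.1)<.2)]
    m=q[(q[:,2]>.082)&(q[:,2]<.099)];print(n,'pen',len(m),cv2.minAreaRect(m[:,:2].astype('f4')*1000))
```

```text
scene pen top z.096 : batt back, bay back, batt front, 
[ 0.6868 -0.0177  0.096 ]
[0.68  0.1   0.096]
[ 0.5531 -0.0211  0.096 ]
side pen top: bay back, hinge, batt back, batt front
[0.6795 0.1003 0.096 ]
[0.5365 0.0977 0.096 ]
[ 0.6807 -0.0151  0.096 ]
[ 0.5422 -0.022   0.096 ]
apron scene
[0.4158 0.0451 0.008 ]
[0.4095 0.0907 0.008 ]
apron side
[0.4088 0.0465 0.008 ]
[0.4116 0.0875 0.008 ]
tri batt back [ 0.6851 -0.0187  0.0917] batt front [ 0.5476 -0.0249  0.0892]
link scene z.01
[0.6159 0.057  0.01  ]
[0.6096 0.0857 0.01  ]
[0.6425 0.0913 0.01  ]
[0.6473 0.0604 0.01  ]
sc plate 515 [ 0.4402 -0.3072  0.1233] ((426.5312194824219, -322.8978271484375), (94.05635070800781, 91.98806762695312), 68.43202209472656)
sc handle top 69 [ 0.4418 -0.3083  0.1977] 0.1956768864568735
sc pen 1932 ((608.8374633789062, 39.97840881347656), (153.6544952392578, 126.99806213378906), 1.470652461051941)
sd plate 600 [ 0.4144 -0.3003  0.1212] ((427.79412841796875, -321.74456787109375), (92.58706665039062, 92.89530181884766), 68.74161529541016)
sd handle top 59 [ 0.443  -0.3068  0.1925] 0.19197530485434153
sd pen 3074 ((609.539306640625, 40.61647033691406), (153.55125427246094, 128.36068725585938), 1.486625075340271)
```

drive_tool(commands=[[0, 0, -1, 0, 0, 0], [0.6, 0.3, -1, 0, 0, 0], [0.6, 0.3, -0.8, 0, 0, 0], [0.6, 0.3, 0, 0, 0, 0], [0, 0, 0, 0, 0, 0], [0, 0, 0, 0, 0, 0]], gripper=0)

```text
time: 0.9
tool_pos: [0.5856, 0.0715, 0.3165]
ee_rot: [-3.14, 0.001, 1.571]
wrist_force: [0.1, -0.0, -0.2]
width: 0.0941
finger_force: 0.0
```

Run:
```python
from h import *
np.set_printoptions(precision=4,suppress=True)
s=take('wrist','w1'); print(get_obs()['tool_pos'])
cv2.imwrite('pics/w1b.png',cv2.resize(s['image'],(800,600)))
k=s['range_z'];v,u=np.mgrid[0:420,0:560]; R=cv2.Rodrigues(np.array(s['rvec'],float))[0];t=np.array(s['tvec'],float).ravel()
P=np.stack([(u-s['cx'])/s['fx']*k,(v-s['cy'])/s['fy']*k,k],-1); W=(P-t)@R; np.save('w1W.npy',W); print(-R.T@t)
im=s['image'].astype(int); m=(im[...,2]>1.4*im[...,0])&(im[...,2]>70)&(k>0)&(W[...,2]<.03)&(W[...,2]>-.01)
q=W[m];print('copper',len(q),np.median(q,0),q.min(0),q.max(0),cv2.minAreaRect(q[:,:2].astype('f4')*1000))
q=W[(abs(W[...,0]-.6)<.12)&(abs(W[...,1]-.04)<.1)&(W[...,2]>.085)&(W[...,2]<.1)]
print('pen',len(q),cv2.minAreaRect(q[:,:2].astype('f4')*1000))
```

```text
[0.5855 0.0713 0.3167]
[0.5858 0.1427 0.4955]
copper 1208 [0.6202 0.0744 0.0097] [ 0.3028 -0.0993 -0.0018] [0.8104 0.3056 0.0294] ((523.513427734375, 50.86822509765625), (400.89453125, 485.4275817871094), 74.64215850830078)
pen 6818 ((609.0197143554688, 39.23183059692383), (150.6958770751953, 128.94137573242188), 2.669997453689575)
```

View pics/w1b.png

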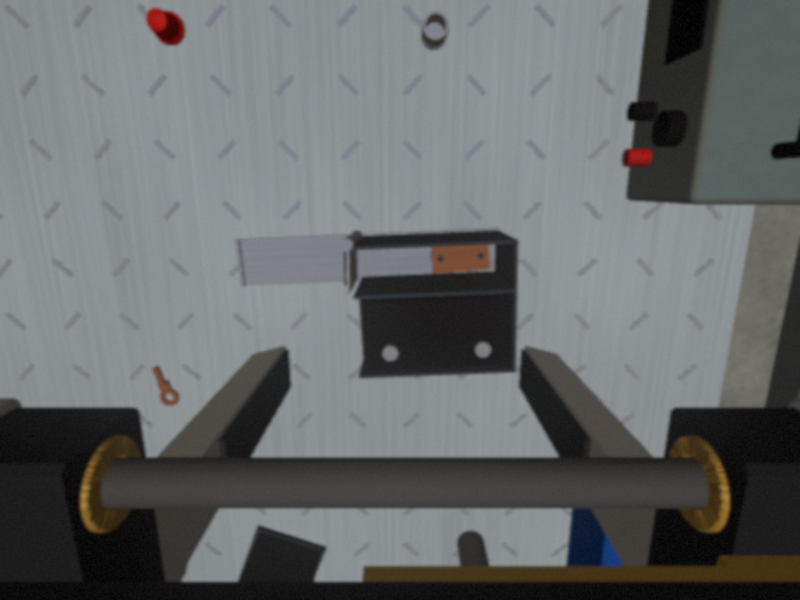

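Wrist view: apron front corners at (238,239) and (243,286). The link corners are (432,248), (489,244), (490,269) and (432,275). The gate is nearly shut at (348,265), and the back wall top is at (516,240).

Run:
```python
from h import *
np.set_printoptions(precision=4,suppress=True)
s=load('w1');W=np.load('w1W.npy');k=1.42857
f=lambda x,y,z:px2w(s,x/k-.15,y/k-.15,z)
print('apron',f(238,239,.008),f(243,286,.008), 'gate line side corners',f(345,235,.004),f(349,283,.004))
print('link',*[f(*p,.01) for p in((432,248),(489,244),(490,269),(432,275))])
print('walltops: hinge post',f(356,234,.09),'out back',f(516,240,.096),'mid wall back',f(516,292,.096),'mid front',f(356,297,.096),'batt',f(361,377,.096),f(516,371,.096),'out front',f(360,247,.096))
im=s['image'].astype(int); m=(im[...,2]>1.4*im[...,0])&(im[...,2]>70)&(abs(W[...,0]-.63)<.06)&(abs(W[...,1]-.073)<.03)&(W[...,2]<.03)
q=W[m]; print('cu',len(q),q[:,2].mean(),cv2.minAreaRect(np.array([f(x*k+.2,y*k+.2,.01)[:2]*1000 for y,x in np.argwhere(m)],'f4')))
# pen fit from wall top depth
```

```text
apron [0.4115 0.0903 0.008 ] [0.4124 0.0405 0.008 ] gate line side corners [0.5223 0.094  0.004 ] [0.5249 0.0429 0.004 ]
link [0.613  0.0812 0.01  ] [0.672  0.0853 0.01  ] [0.6742 0.0591 0.01  ] [0.6134 0.0527 0.01  ]
walltops: hinge post [0.5429 0.1034 0.09  ] out back [0.6795 0.0988 0.096 ] mid wall back [0.6821 0.0536 0.096 ] mid front [0.5421 0.0491 0.096 ] batt [ 0.5447 -0.0263  0.096 ] [ 0.6865 -0.0203  0.096 ] out front [0.5467 0.0929 0.096 ]
cu 682 0.00976231543129982 ((642.3588256835938, 70.29731750488281), (57.86479949951172, 28.129398345947266), 4.595977783203125)
```

drive_tool(commands=[[-0.9, -0.36, 0, 0, 0, 0.94], [-0.9, -0.36, 0, 0, 0, 0.94], [-0.9, -0.36, 0, 0, 0, 0.94], [-0.9, -0.36, 0, 0, 0, 0.9], [0, 0, 0, 0, 0, 0]])

```text
time: 1.58
tool_pos: [0.5076, -0.064, 0.318]
ee_rot: [3.141, 0.0, 1.194]
wrist_force: [0.1, -0.1, 0.4]
width: 0.094
finger_force: 0.0
```

drive_tool(commands=[[-1, 0.08, 0, 0, 0, 0], [-1, 0.08, 0, 0, 0, 0], [-1, 0.08, 0, 0, 0, 0], [-1, 0.08, 0, 0, 0, 0], [-1, 0.08, 0, 0, 0, 0], [-0.8, 0.1, 0, 0, 0, 0], [0, 0, 0, 0, 0, 0], [0, 0, 0, 0, 0, 0]])

```text
time: 2.58
tool_pos: [0.4438, -0.2844, 0.3173]
ee_rot: [-3.141, -0.001, 1.2]
wrist_force: [0.3, 0.5, -0.3]
width: 0.0942
finger_force: 0.0
```

```bash
cat >> h.py <<'E'
def world(s):
    k=s['range_z'];v,u=np.mgrid[0:420,0:560]; R=cv2.Rodrigues(np.array(s['rvec'],float))[0];t=np.array(s['tvec'],float).ravel()
    P=np.stack([(u-s['cx'])/s['fx']*k,(v-s['cy'])/s['fy']*k,k],-1); return np.where(k[...,None]>0,(P-t)@R,np.nan)
E
python3 - <<'E'
from h import *
np.set_printoptions(precision=4,suppress=True)
s=take('wrist','w2'); o=get_obs();print(o['tool_pos'],o['ee_rot'])
W=world(s); near=(abs(W[...,0]-.427)<.075)&(abs(W[...,1]+.322)<.075)
for lo,hi in((.119,.126),(.1265,.133),(.185,.2)):
    q=W[near&(W[...,2]>lo)&(W[...,2]<hi)]
    if len(q)>5:print(lo,len(q),q[:,2].mean(),cv2.minAreaRect(q[:,:2].astype('f4')*1000))
cv2.imwrite('pics/w2b.png',cv2.resize(s['image'],(800,600)))
E
```

```text
[ 0.4439 -0.2841  0.3175] [ 3.1414 -0.0007  1.2003]
0.119 3509 0.12279206176823226 ((427.2368469238281, -324.474609375), (90.77969360351562, 89.96869659423828), 68.9192886352539)
0.1265 1069 0.12875655331085825 ((428.25054931640625, -323.8110046386719), (50.532249450683594, 49.90266418457031), 70.20374298095703)
0.185 596 0.19223796468094032 ((428.4892883300781, -323.29486083984375), (24.007057189941406, 23.834678649902344), 69.47216033935547)
```

View pics/w2b.png

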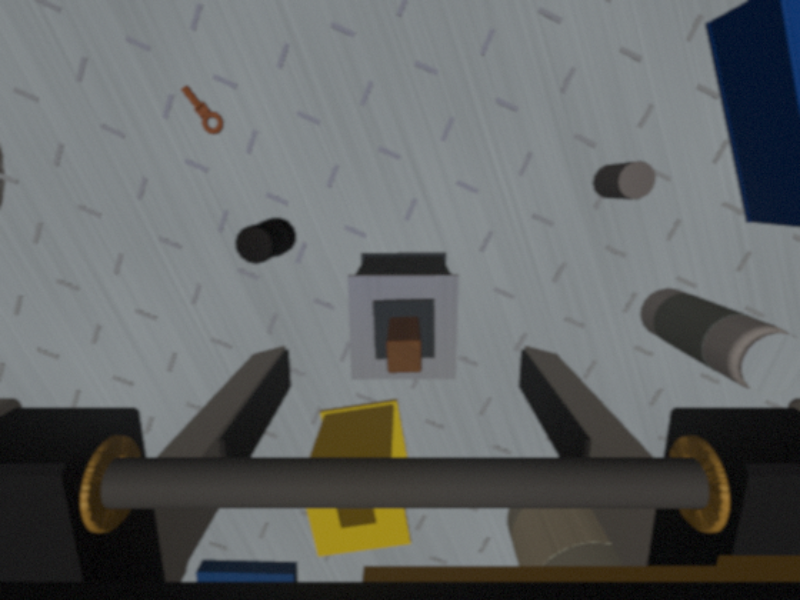

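Wrist view 2: the handle top is at (404,355) in the grey stand, and the yellow decoy at (360,480) is clear of it. The heights match: plate 0.123, collar 0.129, handle top 0.192.

Run:
```python
from h import *
np.set_printoptions(precision=3,suppress=True)
for t in('sc','sd'):
    W=world(load(t)); q=W[(abs(W[...,0]-.45)<.25)&(W[...,1]<-.38)&(W[...,1]>-.65)&(W[...,2]>.14)&(W[...,2]<.4)]
    print(t,len(q),np.percentile(q,[1,99],axis=0))
```

```text
sc 1527 [[ 0.456 -0.649  0.142]
 [ 0.698 -0.416  0.242]]
sd 1286 [[ 0.444 -0.648  0.141]
 [ 0.697 -0.416  0.238]]
```

drive_tool(commands=[[-0.53, 0, 0, 0, 0, -0.15], [-0.53, 0, 0.4, 0, 0, 0], [0, 0, 0.8, 0, 0, 0], [0, 0, 0.8, 0, 0, 0], [0, 0, 0.5, 0, 0, 0], [0, 0, 0, 0, 0, 0]])

```text
time: 3.38
tool_pos: [0.4273, -0.3235, 0.2143]
ee_rot: [-3.136, -0.002, 1.214]
wrist_force: [-0.0, 0.6, -0.7]
width: 0.0942
finger_force: 0.0
```

drive_tool(commands=[[0.01, 0.03, 0.45, 0, 0, 0], [0, 0, 0.45, 0, 0, 0], [0, 0, 0.45, 0, 0, 0], [0, 0, 0.4, 0, 0, 0], [0, 0, 0, 0, 0, 0], [0, 0, 0, 0, 0, 0]])

```text
time: 4.12
tool_pos: [0.4299, -0.325, 0.1479]
ee_rot: [3.141, 0.0, 1.214]
wrist_force: [1.1, -1.0, -0.4]
width: 0.0942
finger_force: 0.0
```

drive_tool(commands=[[0, 0, 0, 0, 0, 0], [0, 0, 0, 0, 0, 0], [0, 0, 0, 0, 0, 0], [0, 0, 0, 0, 0, 0], [0, 0, 0, 0, 0, 0], [0, 0, 0, 0, 0, 0], [0, 0, 0, 0, 0, 0], [0, 0, 0, 0, 0, 0]], gripper=1)

```text
time: 5.12
tool_pos: [0.4294, -0.3247, 0.1475]
ee_rot: [-3.141, -0.0, 1.214]
wrist_force: [-0.2, 0.5, 0.5]
width: 0.0237
finger_force: 30.0
```

drive_tool(commands=[[0, 0, -0.3, 0, 0, 0], [0, 0, -0.5, 0, 0, 0], [0, 0, -0.5, 0, 0, 0], [0, 0, -0.6, 0, 0, -0.6], [0, 0, -0.6, 0, 0, -0.9], [0, 0, -0.6, 0, 0, -0.9], [0, 0, -0.5, 0, 0, -0.9], [0, 0, 0, 0, 0, -0.6], [0, 0, 0, 0, 0, 0], [0, 0, 0, 0, 0, 0]])

```text
time: 6.38
tool_pos: [0.4296, -0.3247, 0.2912]
ee_rot: [-3.141, -0.0, 1.603]
wrist_force: [0.4, -0.0, -2.4]
width: 0.0235
finger_force: 30.0
```

Run:
```python
from h import *
o=get_obs();print(o['tool_pos'],o['ee_rot'],o['wrist_force'],o['wrist_torque'])
for n in('sd','sc'):
    s=take({'sd':'side','sc':'scene'}[n],n+'2'); print(w2px(s,[o['tool_pos'],o['tool_pos']-[0,0,.115]]))
a=load('sd2');p=w2px(a,[get_obs()['tool_pos']])[0].astype(int)
im=a['image'][max(p[1]-60,0):p[1]+140,max(p[0]-110,0):p[0]+110];cv2.imwrite('pics/st.png',cv2.resize(im,None,fx=2.9,fy=2.9,interpolation=cv2.INTER_CUBIC));print(p,im.shape)
```

```text
[ 0.42955109 -0.32471246  0.29124421] [-3.14129981e+00 -4.74169590e-04  1.60293335e+00] [ 0.44147483 -0.03527508 -2.43164252] [-0.01885767  0.07441518  0.02954595]
[[347.16760551 108.11342027]
 [341.74174021 158.19399676]]
[[222.35716226 124.10419769]
 [226.58477723 156.23431673]]
[347 108] (200, 220, 3)
```

View pics/st.png

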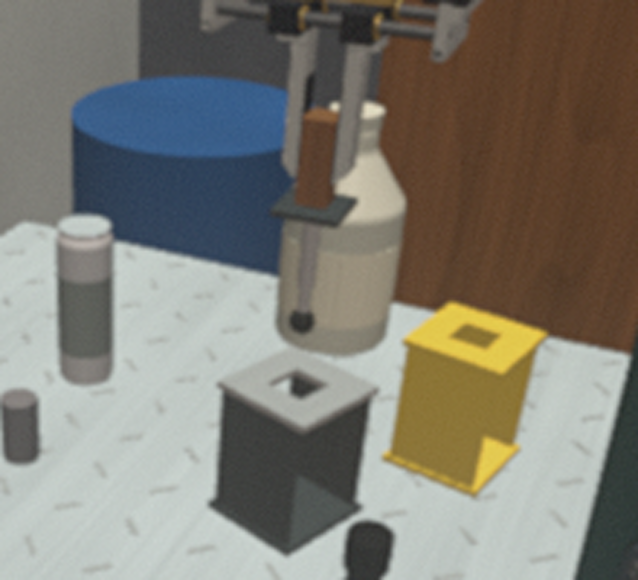

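The stick is in hand. The foot ball shows at side pixel (341,159), which puts its lowest point about 126 mm below the TCP.

drive_tool(commands=[[0.4, 0.16, 0, 0, 0, 0], [0.8, 0.33, 0, 0, 0, 0], [0.8, 0.33, 0, 0, 0, 0], [0.9, 0.36, 0, 0, 0, 0], [0.9, 0.36, 0, 0, 0, 0], [0.9, 0.36, 0, 0, 0, 0], [0.9, 0.36, 0, 0, 0, 0], [0.9, 0.36, 0, 0, 0, 0], [0.9, 0.36, 0, 0, 0, 0], [0.8, 0.33, 0, 0, 0, 0], [0.8, 0.33, 0, 0, 0, 0], [0.7, 0.3, 0, 0, 0, 0], [0, 0, 0, 0, 0, 0], [0, 0, 0, 0, 0, 0]])

```text
time: 8.22
tool_pos: [0.5739, 0.0684, 0.2914]
ee_rot: [-3.141, 0.0, 1.604]
wrist_force: [0.9, -0.2, -1.6]
width: 0.024
finger_force: 30.0
```

Run:
```python
from h import *
np.set_printoptions(precision=4,suppress=True)
o=get_obs();print(o['tool_pos'],o['ee_rot'],o['wrist_force'])
a=take('scene','sc3');b=take('side','sd3')
T=o['tool_pos']
print(w2px(a,[T-[0,0,.116]]),w2px(b,[T-[0,0,.116]]))
def c(s,u,v,w=140,h=105): return cv2.resize(s['image'][v-h//2:v+h//2,u-w//2:u+w//2],(400,300),interpolation=cv2.INTER_CUBIC)
cv2.imwrite('pics/c3.png',np.hstack([c(a,320,270),c(b,185,250)]))
```

```text
[0.5739 0.0684 0.2914] [-3.1411  0.0004  1.6042] [ 0.8934 -0.1527 -1.5593]
[[341.843  263.5184]] [[173.7716 238.427 ]]
```

View pics/c3.png

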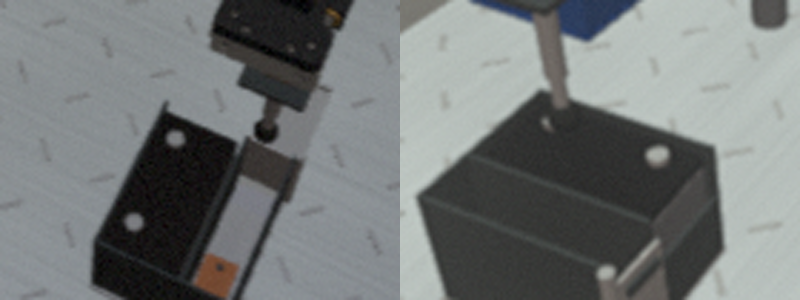

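drive_tool(commands=[[0, 0, 0.4, 0, 0, 0], [0, 0, 0.6, 0, 0, 0], [0, 0, 0.6, 0, 0, 0], [0, 0, 0.6, 0, 0, 0], [0, 0, 0.5, 0, 0, 0], [0, 0, 0.4, 0, 0, 0], [0, 0, 0.25, 0, 0, 0], [0, 0, 0, 0, 0, 0], [0, 0, 0, 0, 0, 0]])

```text
time: 9.45
tool_pos: [0.5749, 0.0682, 0.1584]
ee_rot: [3.14, 0.0, 1.604]
wrist_force: [-0.3, -0.1, -0.6]
width: 0.0237
finger_force: 30.0
```

drive_tool(commands=[[0, -0.2, 0, 0, 0, 0], [0, -0.2, 0, 0, 0, 0], [0, -0.15, 0, 0, 0, 0], [0, -0.1, 0, 0, 0, 0], [0, -0.1, 0, 0, 0, 0], [0, -0.1, 0, 0, 0, 0], [0, -0.1, 0, 0, 0, 0], [0, -0.1, 0, 0, 0, 0], [0, -0.1, 0, 0, 0, 0]])

```text
time: 10.58
tool_pos: [0.5286, 0.0665, 0.1579]
ee_rot: [3.14, 0.0, 1.604]
wrist_force: [3.2, -0.3, -1.3]
width: 0.0241
finger_force: 30.0
```

drive_tool(commands=[[0.05, -0.1, 0, 0, 0, 0], [0.05, -0.1, 0, 0, 0, 0], [0.06, -0.1, 0, 0, 0, 0], [0.06, -0.1, 0, 0, 0, 0], [0.09, -0.06, 0, 0, 0, 0], [0.09, -0.06, 0, 0, 0, 0], [0.09, -0.05, 0, 0, 0, 0], [0.09, -0.03, 0, 0, 0, 0], [0, 0, 0, 0, 0, 0]])

```text
time: 11.7
tool_pos: [0.5029, 0.0896, 0.1573]
ee_rot: [-3.14, -0.001, 1.604]
wrist_force: [0.4, -1.9, -1.6]
width: 0.0237
finger_force: 30.0
```

Run:
```python
from h import *
o=get_obs();print(o['tool_pos'],o['ee_rot'],o['wrist_force'])
a=take('scene','sc4');b=take('side','sd4')
def c(s,u,v,w=140,h=105): return cv2.resize(s['image'][v-h//2:v+h//2,u-w//2:u+w//2],(400,300),interpolation=cv2.INTER_CUBIC)
cv2.imwrite('pics/c4.png',np.hstack([c(a,330,270),c(b,205,290)]))
```

```text
[0.50291555 0.08957514 0.1572532 ] [-3.13998665e+00 -5.89781646e-04  1.60438121e+00] [ 0.38078317 -1.88878109 -1.6315519 ]
```

View pics/c4.png

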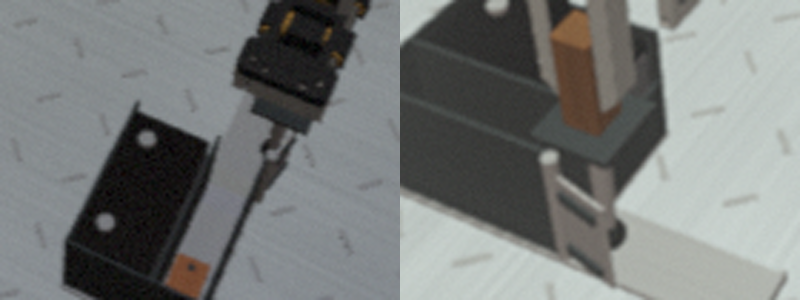

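Crops: the gate is swung out past square. Scene crop (275,165) shows its edge, and side crop (580,220) shows the sheet. I'll nudge it a little further, then move the foot in over the link.

drive_tool(commands=[[0.07, -0.01, 0, 0, 0, 0], [0.07, 0, 0, 0, 0, 0], [0, 0, 0, 0, 0, 0]])

```text
time: 12.18
tool_pos: [0.5031, 0.0939, 0.1574]
ee_rot: [-3.142, 0.002, 1.604]
wrist_force: [0.4, -4.9, -1.6]
width: 0.0241
finger_force: 30.0
```

drive_tool(commands=[[-0.3, 0, 0, 0, 0, 0], [-0.42, 0, 0, 0, 0, 0], [0, 0, 0, 0, 0, 0], [0, 0.3, 0, 0, 0, 0], [0, 0.5, 0, 0, 0, 0], [0, 0.6, 0, 0, 0, 0], [0, 0.6, 0, 0, 0, 0], [0, 0.6, 0, 0, 0, 0], [0, 0.5, 0, 0, 0, 0], [0, 0.35, 0, 0, 0, 0], [0, 0, 0, 0, 0, 0], [0, 0, 0, 0, 0, 0], [0, 0, 0, 0, 0, 0]])

```text
time: 13.8
tool_pos: [0.6415, 0.0706, 0.1576]
ee_rot: [3.142, -0.0, 1.604]
wrist_force: [-0.0, -0.7, -1.7]
width: 0.0236
finger_force: 30.0
```

Run:
```python
from h import *
o=get_obs();print(o['tool_pos'],o['ee_rot'],o['wrist_force'])
a=take('scene','sc5');b=take('side','sd5')
def c(s,u,v,w=140,h=105): return cv2.resize(s['image'][v-h//2:v+h//2,u-w//2:u+w//2],(400,300),interpolation=cv2.INTER_CUBIC)
cv2.imwrite('pics/c5.png',np.hstack([c(a,325,290,100,75),c(b,205,290)]))
```

```text
[0.64154031 0.07057396 0.15763675] [ 3.14156573e+00 -1.21997174e-04  1.60401434e+00] [-0.04115173 -0.66891639 -1.71487235]
```

View pics/c5.png

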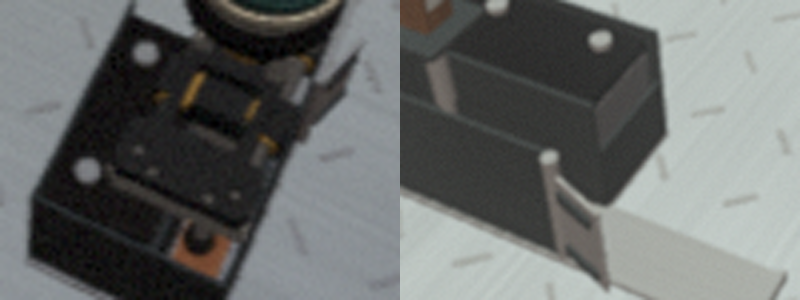

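The foot (crop 200,240) sits over the copper and the gate stands wide open (580,240). I'll lower in steps.

drive_tool(commands=[[0, 0, 0.08, 0, 0, 0], [0, 0, 0.08, 0, 0, 0], [0, 0, 0.08, 0, 0, 0], [0, 0, 0.06, 0, 0, 0], [0, 0, 0.04, 0, 0, 0], [0, 0, 0.02, 0, 0, 0], [0, 0, 0, 0, 0, 0], [0, 0, 0, 0, 0, 0]])

```text
time: 14.9
tool_pos: [0.642, 0.0704, 0.1432]
ee_rot: [3.141, -0.0, 1.604]
wrist_force: [0.6, 0.7, -1.8]
width: 0.0241
finger_force: 30.0
```

drive_tool(commands=[[0, 0, 0.02, 0, 0, 0], [0, 0, 0.02, 0, 0, 0], [0, 0, 0.02, 0, 0, 0]])

```text
time: 15.28
tool_pos: [0.6419, 0.0704, 0.1406]
ee_rot: [3.142, 0.0, 1.604]
wrist_force: [0.1, 0.4, -1.4]
width: 0.0238
finger_force: 30.0
```

drive_tool(commands=[[0, 0, 0.02, 0, 0, 0], [0, 0, 0.02, 0, 0, 0]])

```text
time: 15.52
tool_pos: [0.6419, 0.0704, 0.139]
ee_rot: [3.142, 0.0, 1.604]
wrist_force: [-0.4, 0.5, -1.5]
width: 0.024
finger_force: 30.0
```

drive_tool(commands=[[0, 0, 0.02, 0, 0, 0], [0, 0, 0.02, 0, 0, 0]])

```text
time: 15.78
tool_pos: [0.6419, 0.0705, 0.1374]
ee_rot: [3.142, 0.0, 1.604]
wrist_force: [0.4, 0.1, -2.7]
width: 0.0238
finger_force: 30.0
```

drive_tool(commands=[[0, 0, 0.02, 0, 0, 0]])

```text
time: 15.9
tool_pos: [0.6419, 0.0704, 0.1367]
ee_rot: [3.142, 0.0, 1.604]
wrist_force: [-0.7, -0.2, -0.8]
width: 0.024
finger_force: 30.0
```

drive_tool(commands=[[0, 0, 0.02, 0, 0, 0]])

```text
time: 16.02
tool_pos: [0.6419, 0.0704, 0.1359]
ee_rot: [3.141, -0.0, 1.604]
wrist_force: [0.2, 0.2, -1.4]
width: 0.0243
finger_force: 30.0
```

drive_tool(commands=[[0, 0, 0.015, 0, 0, 0]])

```text
time: 16.15
tool_pos: [0.6419, 0.0704, 0.1352]
ee_rot: [3.142, -0.0, 1.604]
wrist_force: [-0.0, -0.7, -2.0]
width: 0.0239
finger_force: 30.0
```

drive_tool(commands=[[0, 0, 0.02, 0, 0, 0]])

```text
time: 16.27
tool_pos: [0.6419, 0.0704, 0.1345]
ee_rot: [3.141, -0.0, 1.604]
wrist_force: [0.4, 0.2, -1.7]
width: 0.0238
finger_force: 30.0
```

drive_tool(commands=[[0, 0, 0.015, 0, 0, 0]])

```text
time: 16.4
tool_pos: [0.6419, 0.0704, 0.1338]
ee_rot: [3.142, -0.0, 1.604]
wrist_force: [0.5, 0.4, -2.1]
width: 0.0239
finger_force: 30.0
```

drive_tool(commands=[[0, 0, 0.015, 0, 0, 0]])

```text
time: 16.52
tool_pos: [0.6419, 0.0704, 0.1332]
ee_rot: [3.142, 0.0, 1.604]
wrist_force: [-0.5, 0.1, -2.0]
width: 0.0244
finger_force: 30.0
```

drive_tool(commands=[[0, 0, 0.015, 0, 0, 0]])

```text
time: 16.65
tool_pos: [0.6419, 0.0704, 0.1329]
ee_rot: [3.141, 0.0, 1.604]
wrist_force: [0.6, 0.0, 0.2]
width: 0.0237
finger_force: 30.0
```

drive_tool(commands=[[0, 0, 0.015, 0, 0, 0]])

```text
time: 16.77
tool_pos: [0.642, 0.0704, 0.1328]
ee_rot: [3.141, -0.0, 1.604]
wrist_force: [-0.7, 0.6, 1.8]
width: 0.0235
finger_force: 30.0
```

drive_tool(commands=[[0, 0, 0.015, 0, 0, 0]])

```text
time: 16.9
tool_pos: [0.642, 0.0704, 0.1327]
ee_rot: [3.141, 0.0, 1.604]
wrist_force: [-1.9, -0.0, 4.5]
width: 0.0239
finger_force: 30.0
```

drive_tool(commands=[[0, -0.03, 0.005, 0, 0, 0], [0, -0.06, 0, 0, 0, 0], [0, -0.08, 0, 0, 0, 0], [0, -0.08, 0, 0, 0, 0]])

```text
time: 17.4
tool_pos: [0.6336, 0.0701, 0.1327]
ee_rot: [3.136, 0.0, 1.604]
wrist_force: [4.7, 1.3, 5.6]
width: 0.024
finger_force: 30.0
```

```bash
cat > lk.py <<'E'
from h import *
np.set_printoptions(precision=4,suppress=True)
def link(tag):
    o=get_obs(); print('tcp',o['tool_pos'],'F',o['wrist_force'])
    for n in('scene','side'):
        s=take(n,tag+n); W=world(s); im=s['image'].astype(int)
        m=(im[...,2]>1.35*im[...,0])&(im[...,2]>50)&(W[...,0]>.4)&(W[...,0]<.7)&(abs(W[...,1]-.07)<.035)&(W[...,2]>-.005)&(W[...,2]<.03)
        q=W[m]
        if len(q)>8: print(n,len(q),'min',q.min(0),'max',q.max(0),cv2.minAreaRect(q[:,:2].astype('f4')*1000))
E
python3 -c "
from lk import *
link('d1')
s=load('sc');W=world(s);im=s['image'].astype(int)
m=(im[...,2]>1.35*im[...,0])&(im[...,2]>50)&(W[...,0]>.4)&(W[...,0]<.7)&(abs(W[...,1]-.07)<.035)&(W[...,2]>-.005)&(W[...,2]<.03)
print(W[m].min(0),W[m].max(0))"
```

```text
tcp [0.6336 0.0701 0.1327] F [4.7257 1.331  5.5686]
scene 74 min [0.6175 0.0551 0.0027] max [0.6462 0.0873 0.0268] ((632.6797485351562, 72.68421936035156), (26.41537857055664, 30.934280395507812), 10.909225463867188)
[0.6129 0.0552 0.0011] [0.6455 0.0873 0.0159]
```

drive_tool(commands=[[0, -0.1, 0, 0, 0, 0], [0, -0.1, 0, 0, 0, 0], [0, -0.1, 0, 0, 0, 0], [0, -0.1, 0, 0, 0, 0], [0, -0.1, 0, 0, 0, 0], [0, -0.1, 0, 0, 0, 0], [0, -0.1, 0, 0, 0, 0]])

```text
time: 18.38
tool_pos: [0.6054, 0.0692, 0.1327]
ee_rot: [3.136, 0.0, 1.604]
wrist_force: [4.6, 0.5, 5.8]
width: 0.0239
finger_force: 30.0
```

```bash
python3 -c "
from lk import *
link('d2')"
```

```text
tcp [0.6054 0.0692 0.1327] F [4.6042 0.5094 5.7774]
scene 188 min [ 0.5845  0.0556 -0.    ] max [0.6378 0.0864 0.0291] ((611.1605834960938, 70.99029541015625), (30.156665802001953, 53.687522888183594), 88.69992065429688)
```

drive_tool(commands=[[0, -0.1, 0, 0, 0, 0], [0, -0.1, 0, 0, 0, 0], [0, -0.1, 0, 0, 0, 0], [0, -0.1, 0, 0, 0, 0], [0, -0.1, 0, 0, 0, 0]])

```text
time: 19.1
tool_pos: [0.5855, 0.0685, 0.1327]
ee_rot: [3.136, 0.0, 1.604]
wrist_force: [5.3, 0.9, 5.2]
width: 0.0238
finger_force: 30.0
```

drive_tool(commands=[[0, -0.08, -0.005, 0, 0, 0], [0, -0.08, -0.005, 0, 0, 0], [0, -0.08, -0.005, 0, 0, 0]])

```text
time: 19.48
tool_pos: [0.5759, 0.0682, 0.1332]
ee_rot: [3.137, 0.0, 1.604]
wrist_force: [5.7, 0.1, 4.3]
width: 0.024
finger_force: 30.0
```

drive_tool(commands=[[0, -0.08, -0.005, 0, 0, 0], [0, -0.08, -0.005, 0, 0, 0], [0, -0.08, -0.005, 0, 0, 0]])

```text
time: 19.85
tool_pos: [0.5662, 0.0679, 0.1337]
ee_rot: [3.137, 0.0, 1.604]
wrist_force: [4.4, 0.5, 5.0]
width: 0.024
finger_force: 30.0
```

```bash
python3 -c "
from lk import *
link('d3')"
```

```text
tcp [0.5662 0.0679 0.1337] F [4.4166 0.518  4.9644]
scene 197 min [0.54   0.0539 0.0031] max [0.6043 0.0861 0.0267] ((572.1199951171875, 69.65293884277344), (30.486366271972656, 65.50912475585938), 87.83078002929688)
```

drive_tool(commands=[[0, -0.08, -0.005, 0, 0, 0], [0, -0.08, -0.005, 0, 0, 0], [0, -0.08, -0.005, 0, 0, 0]])

```text
time: 20.32
tool_pos: [0.5561, 0.0675, 0.1339]
ee_rot: [3.138, 0.0, 1.604]
wrist_force: [4.7, -0.4, 4.6]
width: 0.0239
finger_force: 30.0
```

drive_tool(commands=[[0, -0.08, -0.004, 0, 0, 0], [0, -0.08, -0.004, 0, 0, 0], [0, -0.08, -0.002, 0, 0, 0]])

```text
time: 20.7
tool_pos: [0.5464, 0.0672, 0.1342]
ee_rot: [3.139, 0.0, 1.604]
wrist_force: [4.9, -0.0, 5.3]
width: 0.0236
finger_force: 30.0
```

drive_tool(commands=[[0, -0.08, 0, 0, 0, 0], [0, -0.08, 0, 0, 0, 0]])

```text
time: 20.95
tool_pos: [0.5405, 0.067, 0.1346]
ee_rot: [3.137, 0.0, 1.604]
wrist_force: [6.0, 0.6, 6.3]
width: 0.0238
finger_force: 30.0
```

```bash
python3 -c "
from lk import *
link('d4')"
```

```text
tcp [0.5405 0.067  0.1346] F [5.9945 0.6395 6.3103]
scene 193 min [0.5139 0.0524 0.0036] max [0.5741 0.0853 0.0287] ((543.8068237304688, 68.70735168457031), (31.777864456176758, 60.2996826171875), 87.51493835449219)
side 106 min [0.5135 0.0519 0.0055] max [0.5427 0.0851 0.0237] ((523.4150390625, 63.184791564941406), (18.88144874572754, 42.69718933105469), 42.505393981933594)
```

drive_tool(commands=[[0, -0.08, 0, 0, 0, 0], [0, -0.08, 0, 0, 0, 0]])

```text
time: 21.3
tool_pos: [0.5334, 0.0668, 0.1343]
ee_rot: [3.139, 0.0, 1.604]
wrist_force: [4.1, 0.4, 6.1]
width: 0.024
finger_force: 30.0
```

drive_tool(commands=[[0, -0.08, 0.003, 0, 0, 0], [0, -0.08, 0.003, 0, 0, 0]])

```text
time: 21.55
tool_pos: [0.527, 0.0666, 0.134]
ee_rot: [3.139, 0.0, 1.604]
wrist_force: [4.7, 0.5, 5.5]
width: 0.0242
finger_force: 30.0
```

drive_tool(commands=[[0, -0.08, 0.004, 0, 0, 0], [0, -0.08, 0.004, 0, 0, 0]])

```text
time: 21.8
tool_pos: [0.5208, 0.0664, 0.1338]
ee_rot: [3.138, 0.0, 1.604]
wrist_force: [5.6, 1.0, 5.5]
width: 0.0239
finger_force: 30.0
```

```bash
python3 -c "
from lk import *
link('d5')"
```

```text
tcp [0.5208 0.0664 0.1338] F [5.6155 1.039  5.5323]
scene 184 min [0.4946 0.0523 0.0059] max [0.5562 0.0843 0.03  ] ((525.430419921875, 68.23204040527344), (30.700904846191406, 62.4052619934082), 88.33130645751953)
side 225 min [0.4933 0.0515 0.0061] max [0.5536 0.0864 0.023 ] ((523.8919067382812, 69.0706558227539), (31.383520126342773, 61.482913970947266), 85.50588989257812)
```

drive_tool(commands=[[0, -0.09, 0.004, 0, 0, 0], [0, -0.09, 0.004, 0, 0, 0], [0, -0.09, 0.004, 0, 0, 0], [0, -0.09, 0.004, 0, 0, 0]])

```text
time: 22.4
tool_pos: [0.5068, 0.0659, 0.1335]
ee_rot: [3.137, 0.0, 1.604]
wrist_force: [5.5, -0.7, 5.5]
width: 0.0239
finger_force: 30.0
```

drive_tool(commands=[[0, -0.09, 0.004, 0, 0, 0], [0, -0.09, 0.004, 0, 0, 0], [0, -0.09, 0.003, 0, 0, 0], [0, -0.09, 0.003, 0, 0, 0]])

```text
time: 22.9
tool_pos: [0.4922, 0.0655, 0.1329]
ee_rot: [3.138, -0.0, 1.604]
wrist_force: [4.7, -0.3, 7.3]
width: 0.0238
finger_force: 30.0
```

drive_tool(commands=[[0, -0.09, 0, 0, 0, 0], [0, -0.09, 0, 0, 0, 0], [0, -0.09, 0, 0, 0, 0], [0, -0.09, 0, 0, 0, 0], [0, -0.09, 0, 0, 0, 0], [0, -0.09, 0, 0, 0, 0], [0, 0, 0, 0, 0, 0]])

```text
time: 23.78
tool_pos: [0.4702, 0.0647, 0.1326]
ee_rot: [3.139, 0.0, 1.604]
wrist_force: [4.0, 0.1, 6.5]
width: 0.0243
finger_force: 30.0
```

```bash
python3 -c "
from lk import *
link('d6')"
```

```text
tcp [0.4702 0.0647 0.1326] F [4.0422 0.0916 6.4758]
scene 170 min [0.4433 0.0512 0.0039] max [0.5035 0.082  0.029 ] ((473.23260498046875, 66.7479248046875), (29.76835823059082, 60.02451705932617), 87.50580596923828)
side 414 min [0.4442 0.0519 0.0016] max [0.5083 0.0858 0.024 ] ((476.16357421875, 69.03761291503906), (31.974529266357422, 64.106689453125), 87.8254623413086)
```

drive_tool(commands=[[0, 0.01, -0.03, 0, 0, 0], [0, 0.01, -0.05, 0, 0, 0], [0, 0, -0.15, 0, 0, 0], [0, 0, -0.4, 0, 0, 0], [0, 0, -0.6, 0, 0, 0], [0, 0, -0.6, 0, 0, 0], [0, 0, -0.6, 0, 0, 0], [0, 0, -0.6, 0, 0, 0], [0, 0, -0.6, 0, 0, 0], [0, 0, -0.4, 0, 0, 0], [0, 0, 0, 0, 0, 0]])

```text
time: 25.25
tool_pos: [0.4708, 0.0648, 0.2945]
ee_rot: [3.139, 0.0, 1.604]
wrist_force: [0.4, -0.1, -1.7]
width: 0.024
finger_force: 30.0
```

```bash
python3 -c "
from lk import *
link('d7')"
```

```text
tcp [0.4708 0.0648 0.2945] F [ 0.4428 -0.0755 -1.6782]
scene 222 min [0.4421 0.0516 0.0039] max [0.5027 0.082  0.0153] ((472.6571350097656, 66.94744873046875), (29.669055938720703, 60.676910400390625), 88.7410659790039)
side 476 min [0.4429 0.0529 0.0015] max [0.5065 0.085  0.0121] ((475.0952453613281, 69.146484375), (31.360565185546875, 63.81724548339844), 87.95101928710938)
```

drive_tool(commands=[[-0.4, -0.06, 0, 0, 0, 0], [-0.8, -0.11, 0, 0, 0, 0], [-0.9, -0.13, 0, 0, 0, 0], [-0.9, -0.13, 0, 0, 0, 0], [-0.9, -0.13, 0, 0, 0, 0], [-0.9, -0.13, 0, 0, 0, 0], [-0.9, -0.13, 0, 0, 0, 0], [-0.9, -0.13, 0, 0, 0, 0], [-0.9, -0.13, 0, 0, 0, 0.8], [0, 0, 0, 0, 0, 0.9], [0, 0, 0, 0, 0, 0.9], [0, 0, 0, 0, 0, 0.9], [0, 0, 0, 0, 0, 0.4], [0, 0, 0, 0, 0, 0], [0, 0, 0, 0, 0, 0]])

```text
time: 27.22
tool_pos: [0.4366, -0.2368, 0.2924]
ee_rot: [-3.141, -0.0, 1.214]
wrist_force: [-0.5, 0.6, -1.8]
width: 0.0235
finger_force: 30.0
```

drive_tool(commands=[[-0.7, 0.19, 0, 0, 0, 0], [-0.8, 0.22, 0, 0, 0, 0], [-0.64, 0.17, 0, 0, 0, 0], [0, 0, 0, 0, 0, 0], [0, 0, 0, 0, 0, 0], [0, 0, 0, 0, 0, 0]])

```text
time: 27.98
tool_pos: [0.4291, -0.3239, 0.2932]
ee_rot: [3.141, -0.0, 1.215]
wrist_force: [-0.3, -0.1, -1.3]
width: 0.0237
finger_force: 30.0
```

Run:
```python
from h import *
np.set_printoptions(precision=4,suppress=True)
o=get_obs();T=o['tool_pos'];print(T,o['ee_rot'],o['wrist_force'])
a=take('scene','sc8');b=take('side','sd8')
pa=w2px(a,[T-[0,0,.113]])[0];pb=w2px(b,[T-[0,0,.113]])[0];print(pa,pb)
def c(s,u,v,w=100,h=75):
    im=cv2.resize(s['image'][v-h//2:v+h//2+1,u-w//2:u+w//2],(400,300),interpolation=cv2.INTER_CUBIC);return im
cv2.imwrite('pics/c8.png',np.vstack([np.hstack([c(a,230,170),c(b,345,170)]),np.hstack([c(a,335,265,140,105),c(b,205,300,140,105)])]))
```

```text
[ 0.4291 -0.3239  0.2932] [ 3.1412 -0.0002  1.2151] [-0.2889 -0.1403 -1.2773]
[226.7917 155.2175] [341.9751 156.7818]
```

View pics/c8.png

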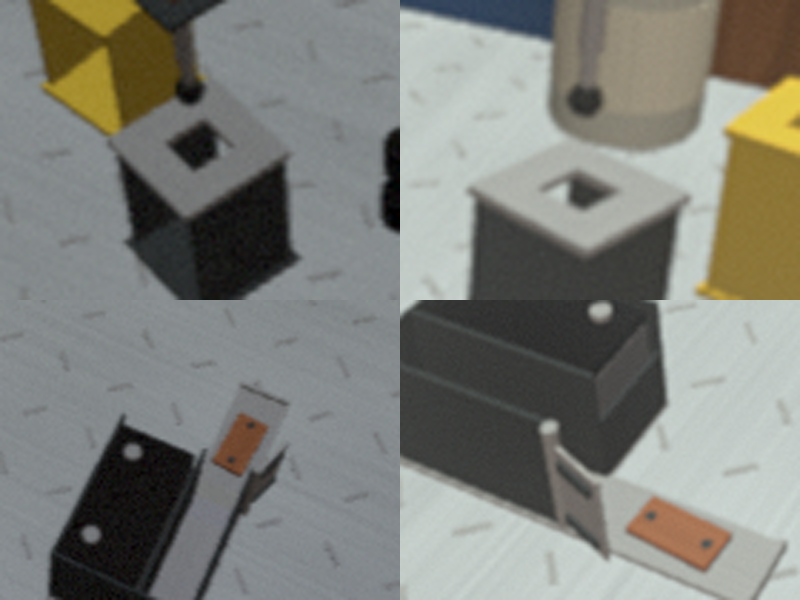

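The link lies flat on the apron, clear of the sill and lip (side crop 680,530), and the gate is open. The foot is centred over the grey stand's hole.

drive_tool(commands=[[-0.03, -0.04, 0.3, 0, 0, 0], [0, 0, 0.4, 0, 0, 0], [0, 0, 0.3, 0, 0, 0], [0, 0, 0.2, 0, 0, 0], [0, 0, 0.2, 0, 0, 0], [0, 0, 0.2, 0, 0, 0], [0, 0, 0, 0, 0, 0]])

```text
time: 28.95
tool_pos: [0.4268, -0.3252, 0.2282]
ee_rot: [-3.141, -0.001, 1.214]
wrist_force: [0.8, -0.4, -1.9]
width: 0.024
finger_force: 30.0
```

drive_tool(commands=[[0, 0, 0.3, 0, 0, 0], [0, 0, 0.4, 0, 0, 0], [0, 0, 0.4, 0, 0, 0], [0, 0, 0.4, 0, 0, 0], [0, 0, 0.2, 0, 0, 0], [0, 0, 0.1, 0, 0, 0], [0, 0, 0.02, 0, 0, 0], [0, 0, 0, 0, 0, 0]])

```text
time: 29.95
tool_pos: [0.4273, -0.3256, 0.1568]
ee_rot: [3.14, 0.0, 1.214]
wrist_force: [0.2, -0.1, -0.8]
width: 0.024
finger_force: 30.0
```

drive_tool(commands=[[0, 0, 0.03, 0, 0, 0], [0, 0, 0.03, 0, 0, 0], [0, 0, 0.03, 0, 0, 0], [0, 0, 0.03, 0, 0, 0], [0, 0, 0.02, 0, 0, 0], [0, 0, 0.02, 0, 0, 0], [0, 0, 0.02, 0, 0, 0], [0, 0, 0.02, 0, 0, 0], [0, 0, 0, 0, 0, 0]])

```text
time: 31.08
tool_pos: [0.427, -0.3253, 0.148]
ee_rot: [-3.142, -0.0, 1.214]
wrist_force: [0.2, 0.2, -1.9]
width: 0.0235
finger_force: 30.0
```

drive_tool(commands=[[0, 0, 0.015, 0, 0, 0], [0, 0, 0.015, 0, 0, 0]])

```text
time: 31.32
tool_pos: [0.4271, -0.3254, 0.1476]
ee_rot: [3.141, 0.0, 1.214]
wrist_force: [-0.9, 1.3, 2.1]
width: 0.0239
finger_force: 30.0
```

Seated. Now I'll release it and back off upward.

drive_tool(commands=[[0, 0, 0, 0, 0, 0], [0, 0, 0, 0, 0, 0], [0, 0, 0, 0, 0, 0], [0, 0, 0, 0, 0, 0], [0, 0, 0, 0, 0, 0], [0, 0, 0, 0, 0, 0], [0, 0, 0, 0, 0, 0], [0, 0, 0, 0, 0, 0]], gripper=0)

```text
time: 32.33
tool_pos: [0.427, -0.3254, 0.1469]
ee_rot: [3.142, -0.0, 1.214]
wrist_force: [-0.3, 0.5, 0.1]
width: 0.0935
finger_force: 0.0
```

drive_tool(commands=[[0, 0, -0.2, 0, 0, 0], [0, 0, -0.4, 0, 0, 0], [0, 0, -0.6, 0, 0, 0], [0, 0, -0.6, 0, 0, 0], [0, 0, -0.8, 0, 0, 0], [0, 0, -0.8, 0, 0, 0], [0.6, 0, -0.4, 0, 0, 0], [0.6, 0, 0, 0, 0, 0], [0, 0, 0, 0, 0, 0], [0, 0, 0, 0, 0, 0]])

```text
time: 33.58
tool_pos: [0.4436, -0.2809, 0.2993]
ee_rot: [3.141, 0.001, 1.214]
wrist_force: [0.1, -0.2, 0.0]
width: 0.0942
finger_force: 0.0
```

Run:
```python
from lk import *
link('e')
s=take('wrist','we');W=world(s); near=(abs(W[...,0]-.427)<.075)&(abs(W[...,1]+.322)<.075)
for lo,hi in((.119,.126),(.1265,.133),(.185,.2)):
    q=W[near&(W[...,2]>lo)&(W[...,2]<hi)]
    if len(q)>5:print(lo,len(q),q[:,2].mean(),cv2.minAreaRect(q[:,:2].astype('f4')*1000))
```

```text
tcp [ 0.4436 -0.2809  0.2993] F [ 0.0735 -0.1814  0.0046]
scene 220 min [0.4428 0.0517 0.005 ] max [0.5027 0.0821 0.0158] ((472.75054931640625, 66.83917236328125), (29.608646392822266, 59.89081954956055), 88.05233764648438)
side 478 min [0.4427 0.0533 0.0026] max [0.5062 0.0857 0.012 ] ((474.64471435546875, 68.40447998046875), (31.801918029785156, 64.1849594116211), 87.03657531738281)
0.119 3783 0.12276725761082836 ((427.2452697753906, -324.2894592285156), (90.68885803222656, 90.10066986083984), 69.02925872802734)
0.1265 1176 0.12874723982508907 ((427.6184387207031, -325.4599304199219), (50.27513122558594, 49.61836624145508), 68.93701171875)
0.185 652 0.19224947815102178 ((427.43243408203125, -324.62823486328125), (23.63652229309082, 23.56887435913086), 69.46517944335938)
```

The stick hangs flat in its stand: collar at 0.129 and handle top at 0.192, as at the start. The link is on the apron.

```bash
python3 -c "
from bench import close_job
print(close_job())"
```

```text
the job is handed in; nothing more can be done
None
```

The job is handed in at about 34 s: the link lies flat on the apron, about 37 mm in front of the gate line, the gate is wide open, the stick hangs back in its grey stand, and forces read between moves stayed under about 10 N.

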